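# Press a heel lift onto a foot orthotic in the bench screw press

### The arm

A 7-joint arm with a two-finger parallel gripper is mounted at the origin on the work surface. World frame = base frame: x ahead of the robot, y to its left, z up, the work surface at z = 0. Lengths are in m, angles in rad, forces in N, time in s.
With the tool pointing down it reaches from about 0.4 to 0.875 m from the base axis. Payload 19.3 kg.
Tool frame: the origin (TCP) lies between the finger pads; the fingertips stand 19 mm ahead of it and the grasp point (between the pads) is the TCP; x points along the fingers, y is the direction in which the jaws open and shut, and the axes are right-handed (so a half turn about x gives the same grasp; the last joint's range is limited). The gripper opens to 85 mm and grips with 20 to 120 N. Pads are 22 mm wide; open, the fingers measure 114 mm over their backs; the gripper's body (76 mm by 85 mm) begins 54 mm behind the grasp point. The pads swing forward as they close: fully open they stand 13 mm farther back than shut.
Start: joints at [-1.331, 0.521, -0.036, 1.599, 0.021, 1.021, -0.113], TCP at [0.191, 0.595, 0.25] pointing down, gripper open.
Joint ranges: [-2.91, 2.91], [-0.3, 2.13], [-1.5, 1.42], [0.17, 2.43], [-1.26, 4.41], [0.16, 1.93], [-2.52, 2.52]. Speed limits (rad/s): [1.89, 1.89, 2.39, 2.39, 3.01, 3.01, 3.01].

### API

Orientations are given as [roll, pitch, yaw] about the fixed x, y, z axes, in that order (R = Rz(yaw) Ry(pitch) Rx(roll)).
In Python, from workcell import observe, grab_frame, camera_info, job_done gives the robot as it stands.
- The arm moves only by the shell command python3 -m jog 'ROWS' [FORCE]. ROWS is JSON, a list of rows, each an object of numbers: "grip": the opening, from 0 (shut) to 1 (fully open); "dx", "dy", "dz": the shift along the tool's x, y, z in units of 40 mm (1.0 is 40 mm); "rx", "ry", "rz": the turn, a rotation vector about the tool's x, y, z in rad. A call has 1 to 5 rows; each row is the pose to reach, as a shift and turn from the pose commanded when the call began, along the tool's axes at that moment; what a row does not reach only later rows make up. A row lasts 1/10 s, in which the tool goes at most 50 mm and 8.59 degrees, less where a joint would pass 70% of its speed; a pose out of reach is approached as far as the arm can. A call with a gripper value outside its range is refused whole. The fingers move at their own pace and stop on an object; FORCE is the grip in N (left out, the last holds). Time passes only in rows, so rows that repeat a pose let the fingers close. It gives the time, the measured TCP pose, the force and the opening at its end, in the units of the state.
- observe(): the state, without advancing time (a new reading comes with each control period).
- grab_frame(name): name is "side" or "top"; returns the picture (384x512x3 uint8, blue, green, red); there is no depth.
- camera_info(name): a dict with "intrinsics" (3x3 intrinsics, pixels), "extrinsics" (4x4, takes a point from camera to world coordinates). Camera axes: x right, y down, z forward; pixel columns grow to the right and rows downward; lengths in m; the calibration is good to about 2 mm. A picture is of the moment at which its call begins. camera_info takes no time and is no camera call.
- job_done(): hands the job in, once; it reports no verdict.
The state is a dict: "clock": time; "qpos": joint angles; "qd": joint speeds; "joint_efforts": joint torques, N m; "position": TCP position; "tool_rot": TCP orientation; "force": force on the tool from outside, world axes, zero at the start; "moment": the same for the moment, N m; "grip_width": finger opening in m.
Only numpy, scipy, OpenCV 4.12 (cv2) and the standard library are available. Lean on these libraries where they do the work, as an engineer would, in place of code of your own. Each camera call takes 0.05 s, during which the arm holds its last target. There are 200 camera calls.

### The job

Lay the foot orthotic flat and straight, cork side up, on the bed of the screw press, its heel under the platen and pushed back against the heel stop, and let go of it. Then wind the handwheel down until the platen just meets the cork heel lift and give it a quarter turn more from there, not over-tightening it; leave the press tight with your hands off it and the cups and the steel massage blade in the tray undisturbed.

Things in the scene. Friction and masses are not known exactly. Their poses are not given: they have to be found in the camera images.
- bed: Bed of the bench screw press: steel plate, about 60 mm above the table, fixed to its base. Origin: on its upper face, straight below the screw. x points to the back of the press, away from its open front where work goes in; y left, z up. Plate: x -105 to +55 mm, y -50 to +50 mm.
- heel_stop (a point): Middle of the front face of the heel stop, a steel bar 70 mm wide and 12 mm high across the back of the bed; this point is on the bed's surface, 34 mm behind the bed's origin. Axes as the bed's.
- press: Base of the press, on the table below the screw. Axes as the bed's. Two columns 24 mm thick stand at x 0, y -75 and +75 mm, joined by a crosshead 50 mm deep, its underside about 77 mm above the bed. The platen, 70 mm deep, 100 mm wide, backed with rubber, hangs on the screw above the bed's origin; at the start its underside is 28 to 35 mm above the bed, never the same.
- orthotic: Foot orthotic: hard black plate like a foot sole, 212 mm long, 8 mm thick, with a hard cork heel lift on top (56 x 52 mm, 12 mm thick; heel 20 mm high in all). About 0.12 kg. Origin: underside, below the middle of the lift; x to the heel end (32 mm off), z up. Starts cork side up on the towel, 5 mm above the table, in a steel tray with a 26 mm rim.
- ball_centre (a point): The orthotic at the ball of the foot, half-way up the plate, on its centre line: the place to grip. 66 mm wide here, sides straight and parallel for 48 mm. Axes as the orthotic's: the heel end is 150 mm away along +x, the toe end 62 mm along -x. With the heel at the stop this point is 116 mm in front of the screw's axis.
- heel_end (a point): The rounded heel end of the orthotic, half-way up the plate (4 mm above its underside), on its centre line. Axes as the orthotic's.
- wheel_hub (a point): Centre of the level handwheel (125 mm across, rim top 7 mm higher) on the screw's axis. Clockwise seen from above screws the platen down, wheel and platen sinking 8 mm a turn. The screw stays where it is left. Turning it free takes about 9 N at the crank handle; once the platen bears on the work this climbs steadily, by about 6 N over a quarter turn.
- crank_centre (a point): Crank handle of the handwheel: upright black grip, 22 mm diameter, 48 mm high, spinning freely on its pin 50 mm from the wheel's axis. This point is in its middle, 24 mm below its top and 33 mm above the wheel's centre plane; it goes round and sinks with the wheel.
- cup_large: Bystander: clear cupping cup with a blue valve, 56 mm across, 78 mm high, mouth down in the tray. Origin: centre of its underside.
- cup_small: Bystander: clear cupping cup with a blue valve, 42 mm across, 70 mm high, mouth down in the tray. Origin: centre of its underside.
- blade: Bystander: curved steel massage blade, about 175 mm long, 22 mm wide, 5 mm thick, lying in the tray. Origin: underside, middle.
Things that resemble listed ones, but are neither listed nor needed, are in the scene too. Several things have the shape of the orthotic; the one meant has the colours described above.

How it is judged:
On the way, in this order (a step that is already met when the one before it is completed fails the run):
1. the orthotic lies flat on the bed, heel against the stop, let go and not yet pressed (x of heel_end in the frame of bed above 0.029 m and y of heel_end in the frame of bed between -0.012 and 0.012 m and z of heel_end in the frame of bed below 0.007 m and angle between the x axis of heel_end and the x axis of bed, either way round below 0.17 rad and contact force between the fingers and orthotic below 0.5 N and contact force between orthotic and bed below 15 N), for 0.2 s.
2. the platen has met the heel lift and bears on it (x of heel_end in the frame of bed above 0.029 m and y of heel_end in the frame of bed between -0.012 and 0.012 m and z of heel_end in the frame of bed below 0.007 m and angle between the x axis of heel_end and the x axis of bed, either way round below 0.17 rad and contact force between orthotic and bed above 25 N), for 0.1 s.
At the end, for the whole second after the job is handed in: Orthotic flat on the bed, heel within 5 mm of the stop, 12 mm of the middle, 10 degrees of straight; the press left bearing on it with the load of a quarter turn past contact, give or take a twelfth of a turn (155 to 325 N; a quarter turn gives about 235 N) (x of heel_end in the frame of bed above 0.029 m and y of heel_end in the frame of bed between -0.012 and 0.012 m and z of heel_end in the frame of bed below 0.007 m and angle between the x axis of heel_end and the x axis of bed, either way round below 0.17 rad and contact force between orthotic and bed between 155 and 325 N and linear speed of orthotic below 0.01 m/s); the robot touches nothing.
It fails at once if the press is over-tightened: more than half a turn past contact (480 N) (contact force between orthotic and bed above 480 N).
It fails at once if the large cup is moved by more than 25 mm (distance of cup_large from where it was at the start of the episode above 0.025 m).
It fails at once if the small cup is moved by more than 25 mm (distance of cup_small from where it was at the start of the episode above 0.025 m).
It fails at once if the steel blade is moved by more than 25 mm (distance of blade from where it was at the start of the episode above 0.025 m).
It also fails if it takes over 72 s, if anything falls off the work surface, if the arm or the gripper's body presses on something with over 40 N, if the wrist force passes 120 N, or if a joint passes its speed limit or range.

## Working session

There is one attempt and no reset: what is moved stays moved. The work goes in short steps, Python scripts to look and compute and a shell command to move; the robot and the scene stay as the last step left them, time stands still between calls to the robot, and variables do not carry over. Pictures are saved under pics/ and viewed, on a budget of 10 in all, crops included, one or two more only if the job needs it, and the job is handed in when it is done.

```bash
mkdir -p pics; ls
python3 - <<'E'
from workcell import *
import cv2
s=observe(); print({k:s[k] for k in ('clock','position','tool_rot','force','grip_width')})
for n in ('side','top'):
    c=camera_info(n); print(n,c)
    cv2.imwrite(f'pics/{n}0.png',cv2.resize(grab_frame(n),(800,600),interpolation=cv2.INTER_CUBIC))
E
```

```text
pics
{'clock': 0.0, 'position': array([0.19044458, 0.59495156, 0.24974844]), 'tool_rot': array([-1.50491195,  1.56968295, -1.81463187]), 'force': array([-0.68089252,  0.59014324, -0.86944519]), 'grip_width': 0.08535644529941297}
side {'intrinsics': array([[413.32277337,   0.        , 253.0100035 ],
       [  0.        , 413.32277337, 188.3764195 ],
       [  0.        ,   0.        ,   1.        ]]), 'extrinsics': array([[ 0.94694507, -0.19046467,  0.25887881,  0.0682046 ],
       [-0.3208107 , -0.60872204,  0.72562936, -1.36407528],
       [ 0.01937848, -0.77018224, -0.63752944,  1.11363605],
       [ 0.        ,  0.        ,  0.        ,  1.        ]])}
top {'intrinsics': array([[371.69785032,   0.        , 256.13252732],
       [  0.        , 371.69785032, 189.3588161 ],
       [  0.        ,   0.        ,   1.        ]]), 'extrinsics': array([[-0.01750886, -0.99713457,  0.07359412,  0.41638255],
       [-0.99968391,  0.01613033, -0.01928427, -0.2431459 ],
       [ 0.01804191, -0.0739085 , -0.99710181,  1.26132978],
       [ 0.        ,  0.        ,  0.        ,  1.        ]])}
```

View pics/top0.png

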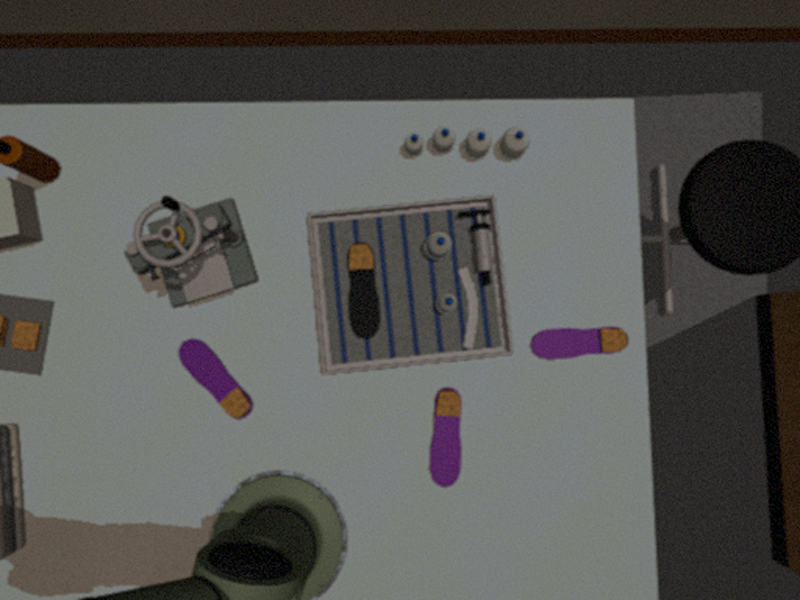

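View pics/side0.png

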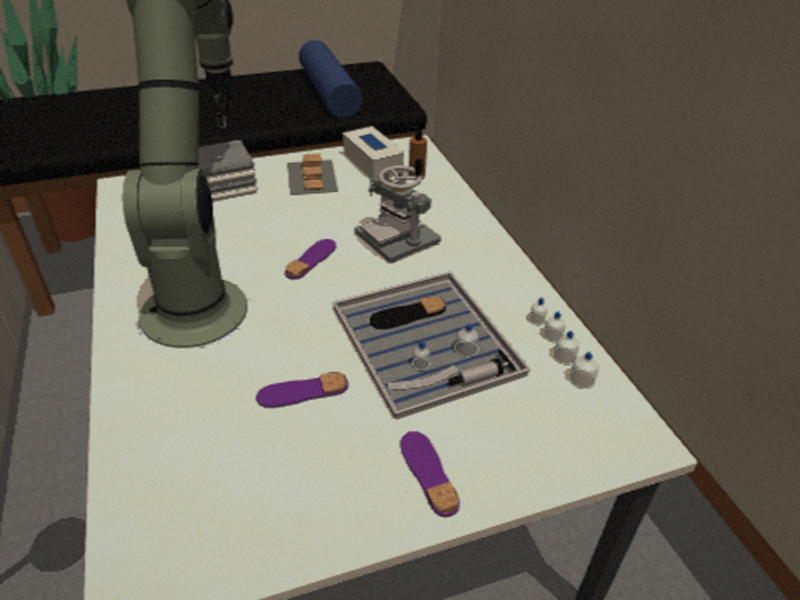

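```bash
cat > h.py <<'E'
import numpy as np, cv2
from workcell import *
from scipy.spatial.transform import Rotation as R
def tile(n,x,y,w=100,h=75,k=4,im=None):
    im=grab_frame(n) if im is None else im
    t=cv2.resize(im[y:y+h,x:x+w],None,fx=k,fy=k,interpolation=cv2.INTER_CUBIC)
    t=cv2.convertScaleAbs(t,alpha=1.5)
    for u in range(0,w,10):
        cv2.line(t,(u*k,0),(u*k,6),(0,0,255),1)
        if u%20==0: cv2.putText(t,str(x+u),(u*k,16),0,.33,(0,0,255),1)
    for v in range(0,h,10):
        cv2.line(t,(0,v*k),(6,v*k),(0,0,255),1)
        if v%20==0 and v: cv2.putText(t,str(y+v),(8,v*k+4),0,.33,(0,0,255),1)
    return t
def w(n,u,v,z):
    "pixel -> world at height z"
    c=camera_info(n);T=c['extrinsics'];K=c['intrinsics']
    d=T[:3,:3]@np.linalg.inv(K)@[u,v,1];o=T[:3,3]
    return o+d*(z-o[2])/d[2]
def px(n,p):
    c=camera_info(n);T=c['extrinsics'];K=c['intrinsics']
    q=K@(T[:3,:3].T@(np.array(p)-T[:3,3]));return q[:2]/q[2]
def tri(a,b):
    "least squares of rays (top,side)"
    A=np.zeros((3,3));B=np.zeros(3)
    for n,p in(('top',a),('side',b)):
        c=camera_info(n);T=c['extrinsics'];d=T[:3,:3]@np.linalg.inv(c['intrinsics'])@[*p,1];d/=np.linalg.norm(d)
        P=np.eye(3)-np.outer(d,d);A+=P;B+=P@T[:3,3]
    return np.linalg.solve(A,B)
def st():
    s=observe();return s
E
python3 - <<'E'
from h import *
t=grab_frame('top');s=grab_frame('side')
cv2.imwrite('pics/c1.png',np.vstack([np.hstack([tile('top',75,120,im=t),tile('top',185,148,im=t)]),np.hstack([tile('side',205,98,im=s),tile('side',215,165,im=s)])]))
E
```

```text
(no output)
```

View pics/c1.png

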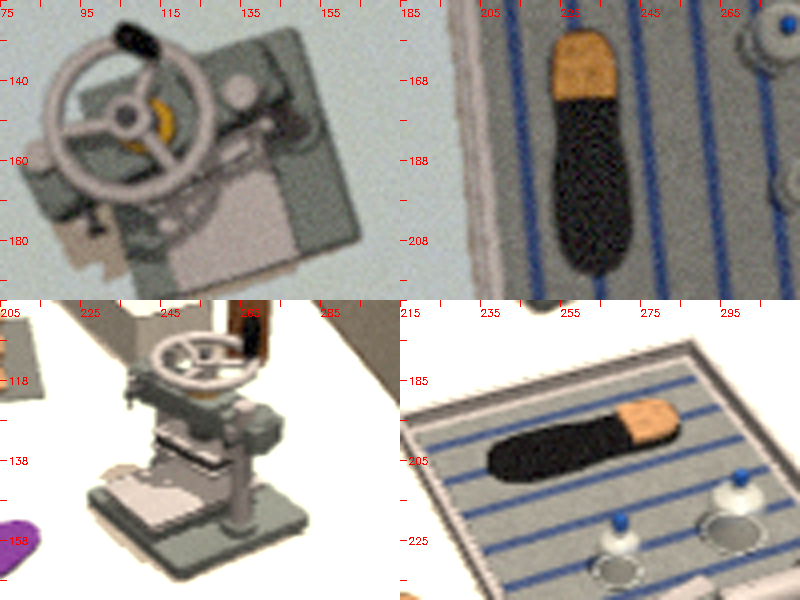

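```bash
cat > m.py <<'E'
from h import *
np.set_printoptions(precision=4,suppress=True)
T=lambda x,y:(75+x/4,120+y/4)
S=lambda x,y:(205+x/4,98+(y-300)/4)
hub=tri(T(130,118),S(204,359)); print('hub',hub)
cr=tri(T(124,33),S(248,320)); print('cranktop',cr)
for n,p in dict(fr=(300,257),fl=(180,292),br=(265,165)).items(): print('bed',n,w('top',*T(*p),.06))
for n,p in dict(fr=(126,530),fl=(92+12,484),br=(230,472)).items(): print('bed side',n,w('side',*S(*p),.06))
for n,p in dict(br=(295,27),fr=(360,240)).items(): print('base',n,w('top',*T(*p),.0125))
O=lambda x,y:(185+(x-400)/4,148+y/4)
print('heel',w('top',*O(584,28),.025),'toe',w('top',*O(596,276),.013))
print('ballL',w('top',*O(553,205),.013),'ballR',w('top',*O(633,205),.013))
print('corkfrontL',w('top',*O(553,98),.025),'R',w('top',*O(617,98),.025))
O=lambda x,y:(215+(x-400)/4,165+(y-300)/4)
print('side toe',w('side',*O(487,465),.009),'heel',w('side',*O(681,425),.017))
s=observe();print(s['position'],R.from_euler('xyz',s['tool_rot']).as_matrix())
E
python3 m.py
```

```text
hub [0.6151 0.1566 0.2093]
cranktop [0.6626 0.1441 0.2562]
bed fr [0.5271 0.0759 0.06  ]
bed fl [0.5004 0.1719 0.06  ]
bed br [0.6024 0.1044 0.06  ]
bed side fr [0.4995 0.0727 0.06  ]
bed side fl [0.5021 0.1676 0.06  ]
bed side br [0.6489 0.1489 0.06  ]
base br [0.7275 0.0935 0.0125]
base fr [0.545  0.0384 0.0125]
heel [ 0.6246 -0.1848  0.025 ] toe [ 0.417  -0.1916  0.013 ]
ballL [ 0.477  -0.1563  0.013 ] ballR [ 0.4759 -0.2234  0.013 ]
corkfrontL [ 0.5659 -0.1582  0.025 ] R [ 0.5651 -0.2116  0.025 ]
side toe [ 0.4192 -0.1931  0.009 ] heel [ 0.6229 -0.2029  0.017 ]
[0.1905 0.595  0.2499] [[-0.0002  0.3049  0.9524]
 [-0.0007  0.9524 -0.3049]
 [-1.     -0.0007  0.0001]]
```

```bash
cat > g.py <<'E'
import sys
from h import *
np.set_printoptions(precision=4,suppress=True)
# args: x y z yaw(of tool z); tool x straight down
s=observe();p=np.array(s['position']);M=R.from_euler('xyz',s['tool_rot'])
z0=M.as_matrix()[:,2]
print('t',s['clock'],'p',p,'yaw %.3f'%np.arctan2(z0[1],z0[0]),'F',np.array(s['force']),'w %.4f'%s['grip_width'])
for a in sys.argv[1:]:
    x,y,z,yw=map(float,a.split(','))
    Z=np.array([np.cos(yw),np.sin(yw),0]);X=np.array([0,0,-1.]);Y=np.cross(Z,X)
    G=R.from_matrix(np.c_[X,Y,Z])
    d=M.inv().apply(np.array([x,y,z])-p)/.04
    print(a,'d',d.round(3),'r',(M.inv()*G).as_rotvec().round(3))
E
python3 g.py 0.42,0.36,0.3,-.1 .42,.3,.3,.035
```

```text
t 0.2 p [0.1905 0.595  0.2499] yaw -0.310 F [ 0.4476 -0.1027 -0.1865] w 0.0852
0.42,0.36,0.3,-.1 d [-1.248 -3.848  7.255] r [-0.21  -0.     0.001]
.42,.3,.3,.035 d [-1.247 -5.277  7.713] r [-0.345 -0.     0.001]
```

```bash
python3 -m jog '[{"grip":1,"dx":-1.25,"dy":-5.28,"dz":7.71,"rx":-0.345},{"grip":1,"dx":-1.25,"dy":-5.28,"dz":7.71,"rx":-0.345},{"grip":1,"dx":-1.25,"dy":-5.28,"dz":7.71,"rx":-0.345},{"grip":1,"dx":-1.25,"dy":-5.28,"dz":7.71,"rx":-0.345},{"grip":1,"dx":-1.25,"dy":-5.28,"dz":7.71,"rx":-0.345}]'; python3 g.py .42,.3,.3,.035 .42,.1,.3,.035
```

```text
t 0.2 p [0.1905 0.595  0.2499] yaw -0.310 F [ 0.4476 -0.1027 -0.1865] w 0.0852
.42,.3,.3,.035 d [-1.247 -5.277  7.713] r [-0.345 -0.     0.001]
.42,.1,.3,.035 d [ -1.244 -10.038   9.238] r [-0.345 -0.     0.001]$[0]: bad value
```

```bash
python3 -m jog '[{"grip":1,"dx":-0.2,"dy":-0.6,"dz":0.9,"rx":-0.07},{"grip":1,"dx":-0.4,"dy":-1.2,"dz":1.8,"rx":-0.14},{"grip":1,"dx":-0.6,"dy":-1.8,"dz":2.6,"rx":-0.21},{"grip":1,"dx":-0.8,"dy":-2.4,"dz":3.4,"rx":-0.28},{"grip":1,"dx":-1.0,"dy":-3.0,"dz":4.2,"rx":-0.345}]'; python3 g.py .42,.3,.3,.035
```

```text
t 0.2 p [0.1905 0.595  0.2499] yaw -0.310 F [ 0.4476 -0.1027 -0.1865] w 0.0852
.42,.3,.3,.035 d [-1.247 -5.277  7.713] r [-0.345 -0.     0.001]$[0]: bad value
```

```bash
python3 -m jog --help; python3 -m jog '[{"grip":1.0,"dx":-0.2,"dy":-0.6,"dz":0.9,"rx":-0.07,"ry":0,"rz":0}]'; python3 g.py
```

```text
clock: 0.3
position: [0.2136, 0.5636, 0.2568]
tool_rot: [-2.727, 1.568, -2.961]
force: [0.7, -1.6, -1.1]
grip_width: 0.0853
t 0.3 p [0.2136 0.5636 0.2568] yaw -0.233 F [ 0.6625 -1.5714 -1.093 ] w 0.0853invalid input: not JSON, or not a number
```

```bash
python3 g.py .42,.3,.3,.035
```

```text
t 0.3 p [0.2136 0.5636 0.2568] yaw -0.233 F [ 0.6625 -1.5714 -1.093 ] w 0.0853
.42,.3,.3,.035 d [-1.089 -5.219  6.542] r [-0.268 -0.002  0.001]
```

```bash
python3 -m jog '[{"grip":1,"dx":-1.1,"dy":-5.2,"dz":6.5,"rx":-0.268,"ry":0,"rz":0},{"grip":1,"dx":-1.1,"dy":-5.2,"dz":6.5,"rx":-0.268,"ry":0,"rz":0},{"grip":1,"dx":-1.1,"dy":-5.2,"dz":6.5,"rx":-0.268,"ry":0,"rz":0},{"grip":1,"dx":-1.1,"dy":-5.2,"dz":6.5,"rx":-0.268,"ry":0,"rz":0},{"grip":1,"dx":-1.1,"dy":-5.2,"dz":6.5,"rx":-0.268,"ry":0,"rz":0}]'; python3 g.py .44,.05,.28,.035 .47,-.19,.12,.035
```

```text
clock: 0.8
position: [0.3697, 0.3632, 0.2914]
tool_rot: [1.014, 1.571, 1.042]
force: [-0.0, 0.8, 0.2]
grip_width: 0.0854
t 0.8 p [0.3697 0.3632 0.2914] yaw 0.028 F [-0.0087  0.8317  0.1687] w 0.0854
.44,.05,.28,.035 d [ 0.284 -7.876  1.538] r [-0.007  0.    -0.   ]
.47,-.19,.12,.035 d [  4.283 -13.895   2.118] r [-0.007  0.    -0.   ]
```

```bash
python3 -m jog '[{"grip":1,"dx":0.3,"dy":-6,"dz":1.2,"rx":0,"ry":0,"rz":0},{"grip":1,"dx":0.3,"dy":-6,"dz":1.2,"rx":0,"ry":0,"rz":0},{"grip":1,"dx":0.3,"dy":-6,"dz":1.2,"rx":0,"ry":0,"rz":0},{"grip":1,"dx":0.3,"dy":-6,"dz":1.2,"rx":0,"ry":0,"rz":0},{"grip":1,"dx":0.3,"dy":-6,"dz":1.2,"rx":0,"ry":0,"rz":0}]'; python3 g.py .44,.05,.28,.035 .47,-.19,.1,.035
```

```text
clock: 1.3
position: [0.4235, 0.1241, 0.2791]
tool_rot: [0.161, 1.57, 0.189]
force: [1.5, 1.0, 0.2]
grip_width: 0.0855
t 1.3 p [0.4235 0.1241 0.2791] yaw 0.028 F [1.4801 0.9672 0.2422] w 0.0855
.44,.05,.28,.035 d [-0.022 -1.863  0.36 ] r [-0.007  0.    -0.   ]
.47,-.19,.1,.035 d [ 4.478 -7.882  0.943] r [-0.007  0.    -0.   ]
```

```bash
python3 -m jog '[{"grip":1,"dx":1,"dy":-7.9,"dz":0.95,"rx":0,"ry":0,"rz":0},{"grip":1,"dx":2,"dy":-7.9,"dz":0.95,"rx":0,"ry":0,"rz":0},{"grip":1,"dx":3,"dy":-7.9,"dz":0.95,"rx":0,"ry":0,"rz":0},{"grip":1,"dx":4,"dy":-7.9,"dz":0.95,"rx":0,"ry":0,"rz":0},{"grip":1,"dx":4.5,"dy":-7.9,"dz":0.95,"rx":0,"ry":0,"rz":0}]'; python3 g.py .47,-.19,.05,.035
python3 - <<'E'
import sys;sys.argv=['x']
from h import *
import cv2
t=grab_frame('top');s=grab_frame('side')
cv2.imwrite('pics/c2.png',np.hstack([tile('top',75,110,90,135,im=t),tile('side',215,80,110,135,im=s)]))
E
```

```text
clock: 1.8
position: [0.4567, -0.0961, 0.1781]
tool_rot: [-0.241, 1.569, -0.213]
force: [1.3, 0.8, -0.3]
grip_width: 0.0852
t 1.8 p [ 0.4567 -0.0961  0.1781] yaw 0.028 F [ 1.2892  0.7639 -0.3488] w 0.0852
.47,-.19,.05,.035 d [ 3.205 -2.355  0.262] r [-0.007  0.002  0.   ]
```

View pics/c2.png

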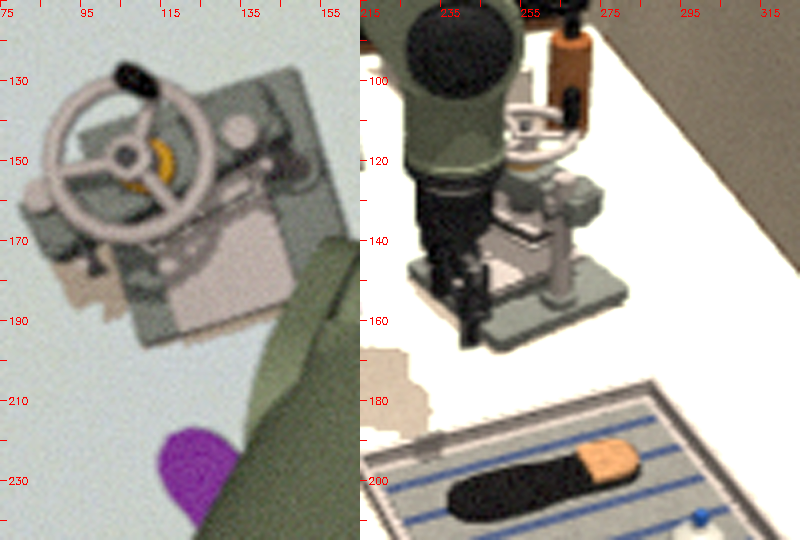

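```bash
python3 -m jog '[{"grip":1,"dx":1,"dy":-2.35,"dz":0.26,"rx":0,"ry":0,"rz":0},{"grip":1,"dx":2,"dy":-2.35,"dz":0.26,"rx":0,"ry":0,"rz":0},{"grip":1,"dx":2.6,"dy":-2.35,"dz":0.26,"rx":0,"ry":0,"rz":0},{"grip":1,"dx":3.2,"dy":-2.35,"dz":0.26,"rx":-0.007,"ry":0,"rz":0},{"grip":1,"dx":3.2,"dy":-2.35,"dz":0.26,"rx":-0.007,"ry":0,"rz":0}]'; python3 g.py .47,-.19,.03,.035
python3 - <<'E'
from h import *
t=grab_frame('top');s=grab_frame('side')
cv2.imwrite('pics/c3.png',np.hstack([tile('top',190,140,90,135,im=t),tile('side',215,130,110,135,im=s)]))
E
```

```text
clock: 2.4
position: [0.4678, -0.1873, 0.048]
tool_rot: [2.795, 1.566, 2.829]
force: [0.6, 0.5, 0.2]
grip_width: 0.0856
t 2.4 p [ 0.4678 -0.1873  0.048 ] yaw 0.035 F [0.6371 0.4551 0.2168] w 0.0856
.47,-.19,.03,.035 d [ 0.451 -0.07   0.055] r [-0.    -0.005 -0.002]
```

View pics/c3.png

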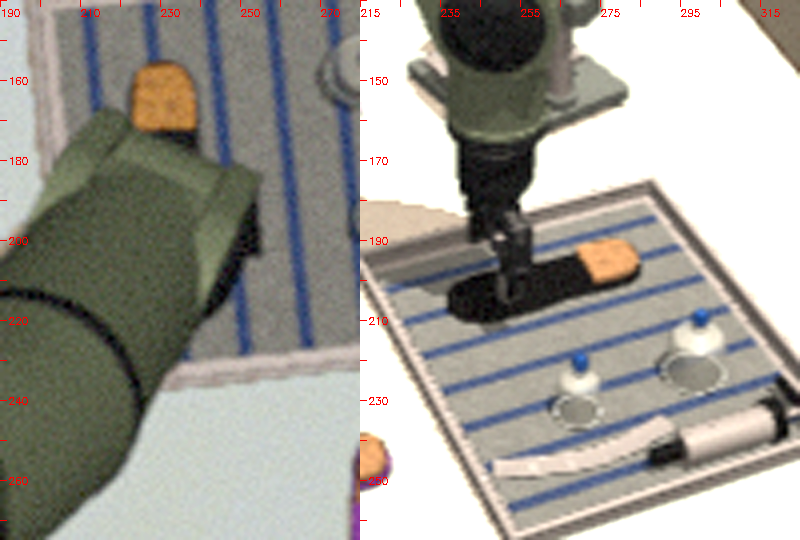

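Run:
```python
from h import *
np.set_printoptions(precision=4,suppress=True)
f=lambda x,y:(190+x/4,140+y/4)
for p in [(120,108),(185,140),(262,178),(205,310)]:
    print(p,[w('top',*f(*p),z)[:2] for z in (.17,.22,.27)])
print(observe()['qpos'])
g=lambda x,y:(215+(x-360)/4,130+y/4)
# side view: wrist bottom and silhouette right edge at tool axis plane
for z in (.1,.15,.2,.25,.3): 
    q=px('side',[.468,-.187,z]); print(z,(q[0]-215)*4+360,(q[1]-130)*4)
```

```text
(120, 108) [array([ 0.5648, -0.1587]), array([ 0.558 , -0.1626]), array([ 0.5512, -0.1665])]
(185, 140) [array([ 0.5404, -0.2063]), array([ 0.5347, -0.208 ]), array([ 0.529 , -0.2097])]
(262, 178) [array([ 0.5113, -0.2626]), array([ 0.507 , -0.2617]), array([ 0.5026, -0.2609])]
(205, 310) [array([ 0.4151, -0.2193]), array([ 0.4151, -0.2204]), array([ 0.4152, -0.2214])]
[ 0.1731  0.6619  0.1205  2.0505 -0.175   0.439   2.0332]
0.1 492.78738885840244 221.1624143316625
0.15 493.4160337583953 180.4107312741187
0.2 494.0707018088149 137.97210670418804
0.25 494.7530430284245 93.73957873976224
0.3 495.46484994224954 47.59694758075227
```

```bash
python3 -m jog '[{"grip":1,"dx":0.3,"dy":-0.07,"dz":0.05,"rx":0,"ry":-0.005,"rz":0},{"grip":1,"dx":0.6,"dy":-0.07,"dz":0.05,"rx":0,"ry":-0.005,"rz":0},{"grip":1,"dx":0.7,"dy":-0.07,"dz":0.05,"rx":0,"ry":-0.005,"rz":0},{"grip":1,"dx":0.7,"dy":-0.07,"dz":0.05,"rx":0,"ry":-0.005,"rz":0}]'; python3 g.py .47,-.19,.02,.035
```

```text
clock: 2.9
position: [0.4712, -0.1902, 0.0222]
tool_rot: [0.074, 1.567, 0.109]
force: [0.1, -0.2, 0.9]
grip_width: 0.0851
t 2.9 p [ 0.4712 -0.1902  0.0222] yaw 0.035 F [ 0.0848 -0.2428  0.9467] w 0.0851
.47,-.19,.02,.035 d [ 0.054  0.007 -0.031] r [ 0.     0.004 -0.   ]
```

```bash
python3 -m jog '[{"grip":0.86,"dx":0,"dy":0,"dz":0,"rx":0,"ry":0,"rz":0},{"grip":0.86,"dx":0,"dy":0,"dz":0,"rx":0,"ry":0,"rz":0},{"grip":0.86,"dx":0.05,"dy":0,"dz":0,"rx":0,"ry":0,"rz":0},{"grip":0.86,"dx":0.1,"dy":0,"dz":0,"rx":0,"ry":0,"rz":0}]'; python3 -m jog '[{"grip":0.86,"dx":0.05,"dy":0,"dz":0,"rx":0,"ry":0,"rz":0},{"grip":0.86,"dx":0.05,"dy":0,"dz":0,"rx":0,"ry":0,"rz":0}]'
```

```text
clock: 3.3
position: [0.4716, -0.1905, 0.0186]
tool_rot: [-0.025, 1.565, 0.01]
force: [-1.2, -0.6, -0.6]
grip_width: 0.0733
clock: 3.5
position: [0.4714, -0.1904, 0.0163]
tool_rot: [0.019, 1.566, 0.054]
force: [0.3, 0.9, 0.3]
grip_width: 0.0733
```

```bash
python3 -m jog '[{"grip":0.86,"dx":0.06,"dy":0,"dz":0,"rx":0,"ry":0,"rz":0},{"grip":0.86,"dx":0.06,"dy":0,"dz":0,"rx":0,"ry":0,"rz":0}]';python3 -m jog '[{"grip":0.86,"dx":0.04,"dy":0,"dz":0,"rx":0,"ry":0,"rz":0},{"grip":0.86,"dx":0.04,"dy":0,"dz":0,"rx":0,"ry":0,"rz":0}]'
```

```text
clock: 3.7
position: [0.4716, -0.1906, 0.0151]
tool_rot: [0.009, 1.565, 0.044]
force: [-6.9, 3.3, 29.7]
grip_width: 0.0731
clock: 3.9
position: [0.4717, -0.1906, 0.0149]
tool_rot: [0.027, 1.565, 0.062]
force: [-14.7, 6.6, 70.7]
grip_width: 0.0734
```

```bash
python3 -m jog '[{"grip":0.86,"dx":-0.12,"dy":0,"dz":0,"rx":0,"ry":0,"rz":0},{"grip":0.86,"dx":-0.12,"dy":0,"dz":0,"rx":0,"ry":0,"rz":0}]';python3 -m jog '[{"grip":0.65,"dx":-0.03,"dy":0,"dz":0,"rx":0,"ry":0,"rz":0},{"grip":0.65,"dx":-0.03,"dy":0,"dz":0,"rx":0,"ry":0,"rz":0},{"grip":0.65,"dx":-0.03,"dy":0,"dz":0,"rx":0,"ry":0,"rz":0},{"grip":0.65,"dx":-0.03,"dy":0,"dz":0,"rx":0,"ry":0,"rz":0},{"grip":0.65,"dx":-0.03,"dy":0,"dz":0,"rx":0,"ry":0,"rz":0}]' 70
```

```text
clock: 4.1
position: [0.4718, -0.1906, 0.018]
tool_rot: [-0.057, 1.565, -0.022]
force: [0.0, 1.4, 0.4]
grip_width: 0.0734
clock: 4.6
position: [0.4716, -0.1904, 0.0188]
tool_rot: [0.009, 1.566, 0.044]
force: [-2.3, 1.0, 14.5]
grip_width: 0.0636
```

```bash
python3 -m jog '[{"grip":0.5,"dx":-0.2,"dy":0,"dz":0,"rx":0,"ry":0,"rz":0},{"grip":0.5,"dx":-0.6,"dy":0,"dz":0,"rx":0,"ry":0,"rz":0},{"grip":0.5,"dx":-1.2,"dy":0,"dz":0,"rx":0,"ry":0,"rz":0},{"grip":0.5,"dx":-1.8,"dy":0,"dz":0,"rx":0,"ry":0,"rz":0},{"grip":0.5,"dx":-2.5,"dy":0,"dz":0,"rx":0,"ry":0,"rz":0}]'
python3 - <<'E'
from h import *
t=grab_frame('top');s=grab_frame('side')
cv2.imwrite('pics/c4.png',np.hstack([tile('top',190,140,90,135,im=t),tile('side',215,110,110,135,im=s)]))
E
python3 g.py
```

```text
clock: 5.1
position: [0.4705, -0.1903, 0.1192]
tool_rot: [0.09, 1.567, 0.125]
force: [0.5, 0.9, -0.6]
grip_width: 0.0636
t 5.2 p [ 0.4722 -0.191   0.1214] yaw 0.035 F [ 0.0283 -0.3244 -1.4677] w 0.0635
```

View pics/c4.png

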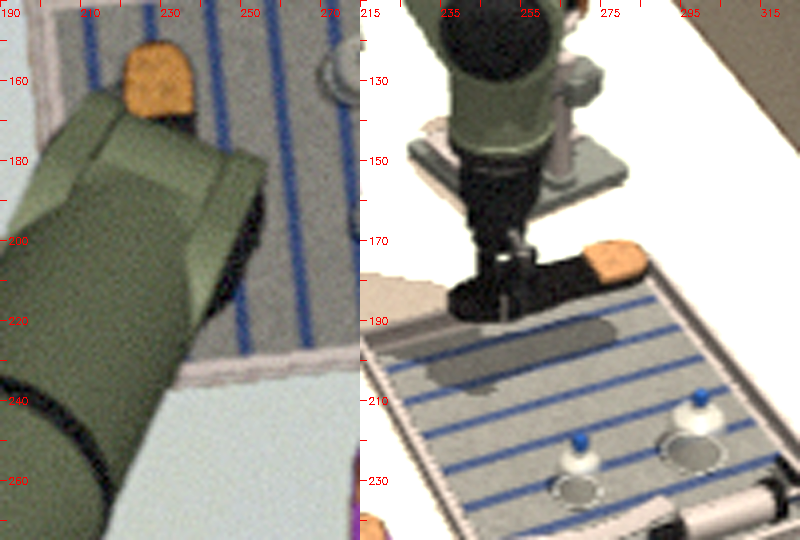

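```bash
python3 - <<'E'
from h import *
for d in (0,.01,-.01):
  p=[.4722+.154,-.191+.0055,.1276+d]
  a=px('top',p);b=px('side',p);print(d,(a-[190,140])*4,(b-[215,110])*4+[360,0])
  p=[.4722+.154-.060,-.191+.0035,.1276+d]   # cork front mid
  a=px('top',p);b=px('side',p);print('  front',d,(a-[190,140])*4,(b-[215,110])*4+[360,0])
E
python3 g.py .47,-.02,.2,.035 .4405,.1048,.2,.28
```

```text
0 [158.34833019  35.74672684] [645.23786636 248.24303246]
  front 0 [161.91708685 113.08488875] [589.00299386 260.52995597]
0.01 [157.65173784  33.35770834] [645.95896407 240.13568207]
  front 0.01 [161.24927578 111.36878786] [589.50833959 252.38561805]
-0.01 [159.03289264  38.09448784] [644.52239331 256.28714449]
  front -0.01 [162.57332118 114.77124041] [588.50163127 268.61010005]
t 5.2 p [ 0.4722 -0.191   0.1214] yaw 0.035 F [ 0.0283 -0.3244 -1.4677] w 0.0635
.47,-.02,.2,.035 d [-1.969  4.271  0.113] r [-0.     0.009  0.001]
.4405,.1048,.2,.28 d [-1.979  7.415 -0.515] r [-0.245  0.009  0.002]
```

```bash
python3 g.py .415,.03,.16,.28
```

```text
t 5.2 p [ 0.4722 -0.191   0.1214] yaw 0.035 F [ 0.0283 -0.3244 -1.4677] w 0.0635
.415,.03,.16,.28 d [-0.983  5.57  -1.227] r [-0.245  0.009  0.002]
```

```bash
python3 -m jog '[{"grip":0.5,"dx":-0.8,"dy":0.5,"dz":-0.5,"rx":0,"ry":0.009,"rz":0},{"grip":0.5,"dx":-0.98,"dy":1.3,"dz":-1.23,"rx":-0.06,"ry":0.009,"rz":0},{"grip":0.5,"dx":-0.98,"dy":2.2,"dz":-1.23,"rx":-0.12,"ry":0.009,"rz":0},{"grip":0.5,"dx":-0.98,"dy":3.1,"dz":-1.23,"rx":-0.18,"ry":0.009,"rz":0},{"grip":0.5,"dx":-0.98,"dy":4,"dz":-1.23,"rx":-0.245,"ry":0.009,"rz":0}]'
python3 g.py .415,.03,.16,.28 .4285,.1015,.14,.28
```

```text
clock: 5.7
position: [0.4155, -0.031, 0.1573]
tool_rot: [-3.121, 1.567, -2.839]
force: [1.8, -0.3, -1.4]
grip_width: 0.0633
t 5.7 p [ 0.4155 -0.031   0.1573] yaw 0.282 F [ 1.7667 -0.3393 -1.3592] w 0.0633
.415,.03,.16,.28 d [-0.069  1.469  0.413] r [ 0.002 -0.004  0.   ]
.4285,.1015,.14,.28 d [0.427 3.092 1.237] r [ 0.002 -0.004  0.   ]
```

```bash
python3 -m jog '[{"grip":0.5,"dx":0,"dy":0.8,"dz":0.3,"rx":0,"ry":-0.004,"rz":0},{"grip":0.5,"dx":0.2,"dy":1.7,"dz":0.5,"rx":0,"ry":-0.004,"rz":0},{"grip":0.5,"dx":0.4,"dy":2.6,"dz":0.9,"rx":0,"ry":-0.004,"rz":0},{"grip":0.5,"dx":0.6,"dy":3.09,"dz":1.2,"rx":0,"ry":-0.004,"rz":0},{"grip":0.5,"dx":0.8,"dy":3.09,"dz":1.24,"rx":0,"ry":-0.004,"rz":0}]'
python3 g.py .4285,.1015,.1,.28
python3 - <<'E'
from h import *
t=grab_frame('top');s=grab_frame('side')
cv2.imwrite('pics/c5.png',np.hstack([tile('top',75,110,90,135,im=t),tile('side',195,80,110,135,im=s)]))
E
```

```text
clock: 6.2
position: [0.4291, 0.103, 0.1244]
tool_rot: [2.447, 1.57, 2.731]
force: [0.9, -0.6, -2.2]
grip_width: 0.0639
t 6.2 p [0.4291 0.103  0.1244] yaw 0.284 F [ 0.8652 -0.5663 -2.2133] w 0.0639
.4285,.1015,.1,.28 d [ 0.609 -0.033 -0.026] r [ 0.004 -0.001 -0.001]
```

View pics/c5.png

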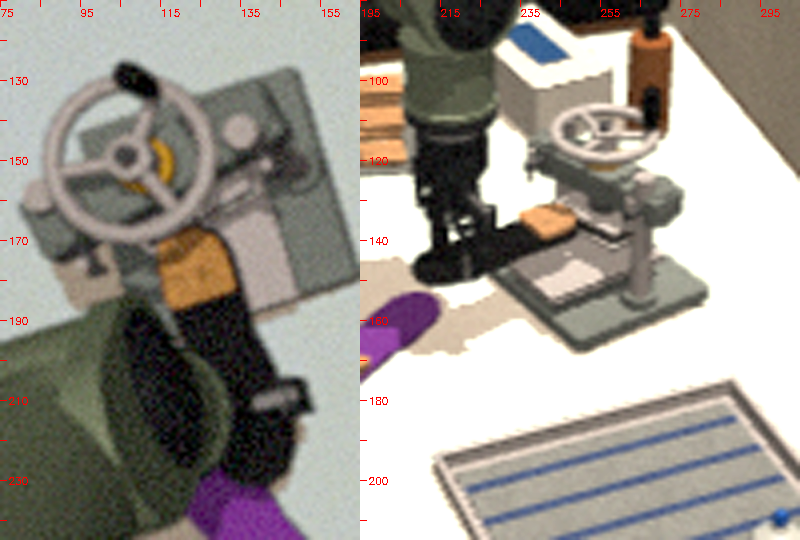

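Run:
```python
from h import *
np.set_printoptions(precision=4,suppress=True)
yw=.28;ex=np.array([np.cos(yw),np.sin(yw)]);ey=np.array([-ex[1],ex[0]]);o=np.array([.6148,.155])
P=lambda n,p,z:(lambda q:(q,[(q-o)@ex,(q-o)@ey]))(w(n,*p,z)[:2])
f=lambda x,y:(75+x/4,110+y/4)
g=lambda x,y:(195+(x-360)/4,80+y/4)
for p in [(167,310),(240,293)]: print('corkfront',P('top',f(*p),.131))
print('bedfront r',P('top',f(300,297),.06),'l',P('top',f(179,332),.06))
print('side bed fr',P('side',g(554,309),.06))
for p in [(521,212),(547,237)]: print('side corkfront',P('side',g(*p),.131))
print('side heel',P('side',g(577,220),.131))
print('hub top',P('top',f(130,155),.2),'hub tri',tri(f(130,155),g(605,133)))
print('rim side c',tri(f(130,155.5),g((550+660)/2,(105+165)/2)))
print('col top/knobs',P('top',f(240,130),.15),P('top',f(38,195),.15))
```

```text
corkfront (array([0.5123, 0.1573]), [np.float64(-0.0978839956898245), np.float64(0.030531578999010954)])
corkfront (array([0.5244, 0.1024]), [np.float64(-0.10146512371442744), np.float64(-0.025562199510396497)])
bedfront r (array([0.5271, 0.0759]), [np.float64(-0.10610802159374898), np.float64(-0.051753276039856744)]) l (array([0.5004, 0.1727]), [np.float64(-0.10505640652183504), np.float64(0.04860418140876189)])
side bed fr (array([0.525 , 0.0509]), [np.float64(-0.11509794331938782), np.float64(-0.07526253659862316)])
side corkfront (array([0.5157, 0.1433]), [np.float64(-0.09849189546758395), np.float64(0.016160116432604614)])
side corkfront (array([0.528 , 0.0864]), [np.float64(-0.10238570794316272), np.float64(-0.04192902888228184)])
side heel (array([0.57  , 0.1095]), [np.float64(-0.05563067098694131), np.float64(-0.031349434505658774)])
hub top (array([0.6183, 0.1603]), [np.float64(0.004827921701014148), np.float64(0.004124123401208993)]) hub tri [0.6174 0.1581 0.2056]
rim side c [0.6178 0.1593 0.2024]
col top/knobs (array([0.6457, 0.0974]), [np.float64(0.013737892939642945), np.float64(-0.06390833384987368)]) (array([0.5985, 0.2473]), [np.float64(0.009859607382683933), np.float64(0.09316832802630963)])
```

```bash
python3 g.py .4302,.0992,.09,.31
```

```text
t 6.3 p [0.4287 0.0998 0.1241] yaw 0.281 F [-0.2134 -1.0508 -1.8802] w 0.0639
.4302,.0992,.09,.31 d [ 0.852 -0.025  0.034] r [-0.029 -0.002  0.001]
```

```bash
python3 -m jog '[{"grip":0.5,"dx":0.3,"dy":0,"dz":0,"rx":-0.03,"ry":0,"rz":0},{"grip":0.5,"dx":0.6,"dy":0,"dz":0,"rx":-0.03,"ry":0,"rz":0},{"grip":0.5,"dx":0.85,"dy":0,"dz":0,"rx":-0.03,"ry":0,"rz":0},{"grip":0.5,"dx":0.85,"dy":0,"dz":0,"rx":-0.03,"ry":0,"rz":0}]'; python3 -m jog '[{"grip":0.5,"dx":0.1,"dy":0,"dz":0,"rx":0,"ry":0,"rz":0},{"grip":0.5,"dx":0.1,"dy":0,"dz":0,"rx":0,"ry":0,"rz":0}]';python3 -m jog '[{"grip":0.5,"dx":0.1,"dy":0,"dz":0,"rx":0,"ry":0,"rz":0},{"grip":0.5,"dx":0.1,"dy":0,"dz":0,"rx":0,"ry":0,"rz":0}]'
```

```text
clock: 6.7
position: [0.4284, 0.0989, 0.0904]
tool_rot: [-2.972, 1.568, -2.663]
force: [-1.3, -1.1, -1.9]
grip_width: 0.0636
clock: 6.9
position: [0.4287, 0.0995, 0.0871]
tool_rot: [-2.945, 1.569, -2.636]
force: [-4.0, -3.4, -1.2]
grip_width: 0.0635
clock: 7.1
position: [0.4291, 0.1, 0.0833]
tool_rot: [-2.904, 1.57, -2.594]
force: [-2.9, -1.5, -1.3]
grip_width: 0.0635
```

```bash
for i in 1; do python3 -m jog '[{"grip":0.5,"dx":0.08,"dy":0,"dz":0,"rx":0,"ry":0,"rz":0},{"grip":0.5,"dx":0.08,"dy":0,"dz":0,"rx":0,"ry":0,"rz":0}]'; python3 -m jog '[{"grip":0.5,"dx":0.08,"dy":0,"dz":0,"rx":0,"ry":0,"rz":0},{"grip":0.5,"dx":0.08,"dy":0,"dz":0,"rx":0,"ry":0,"rz":0}]'; python3 g.py .5,.1,.08,.31;done
```

```text
clock: 7.3
position: [0.4297, 0.1004, 0.0801]
tool_rot: [-0.031, 1.57, 0.28]
force: [-0.4, 0.8, -1.0]
grip_width: 0.0641
clock: 7.5
position: [0.4294, 0.1002, 0.0767]
tool_rot: [-1.417, 1.571, -1.106]
force: [-0.2, -0.8, -0.9]
grip_width: 0.0636
t 7.5 p [0.4294 0.1002 0.0767] yaw 0.310 F [-0.173  -0.8421 -0.8997] w 0.0636
.5,.1,.08,.31 d [-0.083 -0.545  1.678] r [0. 0. 0.]
```

```bash
python3 -m jog '[{"grip":0.5,"dx":0,"dy":-0.01,"dz":0.3,"rx":0,"ry":0,"rz":0},{"grip":0.5,"dx":0,"dy":-0.02,"dz":0.6,"rx":0,"ry":0,"rz":0},{"grip":0.5,"dx":0,"dy":-0.03,"dz":0.9,"rx":0,"ry":0,"rz":0},{"grip":0.5,"dx":0,"dy":-0.03,"dz":1.1,"rx":0,"ry":0,"rz":0}]'; python3 -m jog '[{"grip":0.5,"dx":0,"dy":0,"dz":0.15,"rx":0,"ry":0,"rz":0},{"grip":0.5,"dx":0,"dy":-0.01,"dz":0.25,"rx":0,"ry":0,"rz":0},{"grip":0.5,"dx":0,"dy":-0.01,"dz":0.35,"rx":0,"ry":0,"rz":0},{"grip":0.5,"dx":0,"dy":-0.01,"dz":0.35,"rx":0,"ry":0,"rz":0}]'; python3 g.py
```

```text
clock: 7.9
position: [0.4727, 0.1126, 0.0767]
tool_rot: [-1.928, 1.571, -1.618]
force: [0.6, 0.6, -0.6]
grip_width: 0.063
clock: 8.3
position: [0.4855, 0.1165, 0.077]
tool_rot: [-0.206, 1.57, 0.105]
force: [0.0, -1.1, -1.7]
grip_width: 0.0633
t 8.3 p [0.4855 0.1165 0.077 ] yaw 0.310 F [ 0.0494 -1.0641 -1.658 ] w 0.0633
```

```bash
python3 -m jog '[{"grip":0.5,"dx":0,"dy":0,"dz":0.1,"rx":0,"ry":0,"rz":0},{"grip":0.5,"dx":0,"dy":0,"dz":0.2,"rx":0,"ry":0,"rz":0},{"grip":0.5,"dx":0,"dy":0,"dz":0.2,"rx":0,"ry":0,"rz":0}]'; python3 -m jog '[{"grip":0.5,"dx":0,"dy":0,"dz":0.1,"rx":0,"ry":0,"rz":0},{"grip":0.5,"dx":0,"dy":0,"dz":0.1,"rx":0,"ry":0,"rz":0}]';  python3 -m jog '[{"grip":0.5,"dx":0,"dy":0,"dz":0.08,"rx":0,"ry":0,"rz":0},{"grip":0.5,"dx":0,"dy":0,"dz":0.08,"rx":0,"ry":0,"rz":0}]'
```

```text
clock: 8.6
position: [0.4932, 0.119, 0.0769]
tool_rot: [-0.215, 1.57, 0.095]
force: [1.1, -0.1, -1.1]
grip_width: 0.0633
clock: 8.8
position: [0.4969, 0.1202, 0.0769]
tool_rot: [-0.384, 1.571, -0.073]
force: [-0.4, -0.5, -2.1]
grip_width: 0.0634
clock: 9.0
position: [0.4999, 0.1211, 0.0769]
tool_rot: [-0.421, 1.571, -0.111]
force: [-0.4, 0.5, -0.3]
grip_width: 0.0632
```

```bash
python3 -m jog '[{"grip":0.5,"dx":0.05,"dy":0,"dz":0,"rx":0,"ry":0,"rz":0},{"grip":0.5,"dx":0.05,"dy":0,"dz":0,"rx":0,"ry":0,"rz":0}]'; python3 -m jog '[{"grip":0.5,"dx":0.04,"dy":0,"dz":0,"rx":0,"ry":0,"rz":0},{"grip":0.5,"dx":0.04,"dy":0,"dz":0,"rx":0,"ry":0,"rz":0}]';  python3 -m jog '[{"grip":0.5,"dx":0,"dy":0,"dz":0.06,"rx":0,"ry":0,"rz":0},{"grip":0.5,"dx":0,"dy":0,"dz":0.06,"rx":0,"ry":0,"rz":0}]'
```

```text
clock: 9.2
position: [0.4995, 0.121, 0.0747]
tool_rot: [-2.366, 1.571, -2.056]
force: [-0.1, -0.1, -0.4]
grip_width: 0.0634
clock: 9.4
position: [0.4995, 0.1209, 0.0737]
tool_rot: [-2.04, 1.571, -1.73]
force: [-4.3, -1.2, 14.1]
grip_width: 0.0633
clock: 9.6
position: [0.5007, 0.1211, 0.0736]
tool_rot: [-3.056, 1.568, -2.747]
force: [-11.0, -2.9, 22.2]
grip_width: 0.0632
```

```bash
python3 -m jog '[{"grip":0.5,"dx":-0.04,"dy":0,"dz":0,"rx":0,"ry":0,"rz":0},{"grip":0.5,"dx":-0.04,"dy":0,"dz":0,"rx":0,"ry":0,"rz":0}]'; python3 -m jog '[{"grip":0.5,"dx":0,"dy":0,"dz":0.06,"rx":0,"ry":0,"rz":0},{"grip":0.5,"dx":0,"dy":0,"dz":0.06,"rx":0,"ry":0,"rz":0}]'; python3 g.py .5,.12,.1,.28
```

```text
clock: 9.8
position: [0.5018, 0.1217, 0.075]
tool_rot: [-0.609, 1.571, -0.299]
force: [0.1, 0.6, -0.9]
grip_width: 0.0637
clock: 10.0
position: [0.5044, 0.1225, 0.0748]
tool_rot: [-1.323, 1.571, -1.013]
force: [0.1, -0.4, 1.9]
grip_width: 0.0635
t 10.0 p [0.5044 0.1225 0.0748] yaw 0.310 F [ 0.1347 -0.3546  1.908 ] w 0.0635
.5,.12,.1,.28 d [-0.629 -0.026 -0.124] r [0.03 0.   0.  ]
```

```bash
python3 -m jog '[{"grip":0.5,"dx":0,"dy":0,"dz":0.06,"rx":0,"ry":0,"rz":0},{"grip":0.5,"dx":0,"dy":0,"dz":0.06,"rx":0,"ry":0,"rz":0}]'; python3 -m jog '[{"grip":0.5,"dx":0,"dy":0,"dz":0.05,"rx":0,"ry":0,"rz":0},{"grip":0.5,"dx":0,"dy":0,"dz":0.05,"rx":0,"ry":0,"rz":0}]';python3 - <<'E'
from h import *
t=grab_frame('top');s=grab_frame('side')
cv2.imwrite('pics/c6.png',np.hstack([tile('top',75,110,90,135,im=t),tile('side',195,80,110,135,im=s)]))
E
```

```text
clock: 10.2
position: [0.5059, 0.1229, 0.0748]
tool_rot: [-3.035, 1.569, -2.725]
force: [-5.3, -1.9, 6.8]
grip_width: 0.0637
clock: 10.4
position: [0.5062, 0.123, 0.0745]
tool_rot: [-3.111, 1.565, -2.801]
force: [-15.5, -4.6, 15.4]
grip_width: 0.0637
```

View pics/c6.png

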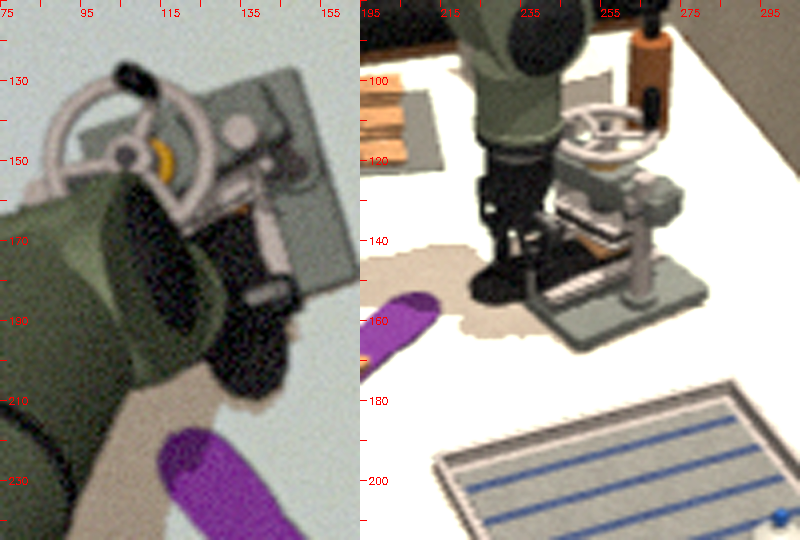

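```bash
python3 -m jog '[{"grip":0.5,"dx":0,"dy":0,"dz":-0.03,"rx":0,"ry":0,"rz":0},{"grip":0.8,"dx":0,"dy":0,"dz":-0.03,"rx":0,"ry":0,"rz":0},{"grip":0.9,"dx":0,"dy":0,"dz":-0.03,"rx":0,"ry":0,"rz":0},{"grip":1,"dx":0,"dy":0,"dz":-0.03,"rx":0,"ry":0,"rz":0},{"grip":1,"dx":0,"dy":0,"dz":-0.03,"rx":0,"ry":0,"rz":0}]'; python3 g.py
```

```text
clock: 11.0
position: [0.5074, 0.1235, 0.0749]
tool_rot: [-0.574, 1.571, -0.264]
force: [-0.7, -0.3, -0.0]
grip_width: 0.0857
t 11.0 p [0.5074 0.1235 0.0749] yaw 0.310 F [-0.6548 -0.2926 -0.0278] w 0.0857
```

```bash
python3 -m jog '[{"grip":1,"dx":-0.3,"dy":0,"dz":-0.2,"rx":0,"ry":0,"rz":0},{"grip":1,"dx":-0.8,"dy":0,"dz":-0.9,"rx":0,"ry":0,"rz":0},{"grip":1,"dx":-1.7,"dy":0,"dz":-1.6,"rx":0,"ry":0,"rz":0},{"grip":1,"dx":-2.8,"dy":0,"dz":-1.6,"rx":0,"ry":0,"rz":0},{"grip":1,"dx":-3.9,"dy":0,"dz":-1.6,"rx":0,"ry":0,"rz":0}]'; python3 -m jog '[{"grip":1,"dx":-1.2,"dy":0,"dz":0,"rx":0,"ry":0,"rz":0},{"grip":1,"dx":-2,"dy":-0.8,"dz":0,"rx":0,"ry":0,"rz":0},{"grip":1,"dx":-2.2,"dy":-2,"dz":0,"rx":0,"ry":0,"rz":0},{"grip":1,"dx":-2.2,"dy":-3.2,"dz":0,"rx":0,"ry":0,"rz":0},{"grip":1,"dx":-2.2,"dy":-4.2,"dz":0,"rx":0,"ry":0,"rz":0}]'
python3 - <<'E'
from h import *
t=grab_frame('top');s=grab_frame('side')
cv2.imwrite('pics/c7.png',np.hstack([tile('top',75,110,90,135,im=t),tile('side',205,80,110,135,im=s)]))
E
python3 g.py
```

```text
clock: 11.5
position: [0.4448, 0.1033, 0.2332]
tool_rot: [3.101, 1.571, -2.872]
force: [0.1, 0.4, 0.3]
grip_width: 0.0852
clock: 12.0
position: [0.4972, -0.0586, 0.3202]
tool_rot: [-0.293, 1.569, 0.016]
force: [1.2, 0.7, 0.3]
grip_width: 0.0857
t 12.1 p [ 0.4974 -0.0612  0.3196] yaw 0.304 F [-0.2746  1.7136 -0.7041] w 0.0857
```

View pics/c7.png

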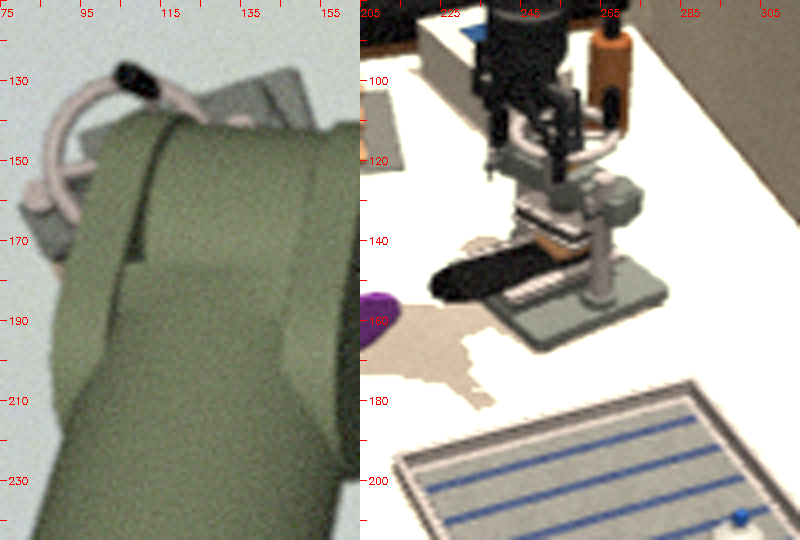

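```bash
python3 - <<'E'
from h import *
np.set_printoptions(precision=4,suppress=True)
f=lambda x,y:(75+x/4,110+y/4);g=lambda x,y:(205+(x-360)/4,80+y/4)
print('crank top cam',w('top',*f(136.5,80),.236))
print('crank tri',tri(f(136.5,80),g(611,107)))
for z in(.2,.205,.21): print('hub',w('top',*f(130,155.5),z))
E
python3 g.py .6626,.15,.32,.3
```

```text
crank top cam [0.6641 0.1428 0.236 ]
crank tri [0.6637 0.1415 0.239 ]
hub [0.6179 0.1603 0.2   ]
hub [0.617  0.1584 0.205 ]
hub [0.616  0.1565 0.21  ]
t 12.1 p [ 0.4974 -0.0612  0.3196] yaw 0.304 F [-0.2746  1.7136 -0.7041] w 0.0857
.6626,.15,.32,.3 d [-0.013  3.802  5.521] r [0.004 0.    0.002]
```

```bash
python3 -m jog '[{"grip":0.7,"dx":0.3,"dy":0.6,"dz":1,"rx":0,"ry":0,"rz":0},{"grip":0.6,"dx":0.3,"dy":1.3,"dz":2,"rx":0,"ry":0,"rz":0},{"grip":0.6,"dx":0.3,"dy":2,"dz":3,"rx":0,"ry":0,"rz":0},{"grip":0.6,"dx":0.3,"dy":2.8,"dz":4,"rx":0,"ry":0,"rz":0},{"grip":0.6,"dx":0.3,"dy":3.5,"dz":5,"rx":0,"ry":0,"rz":0}]' 40;  python3 g.py .664,.142,.31,.3;python3 -c "
from workcell import *;print(observe()['qpos'])"
```

```text
clock: 12.6
position: [0.6452, 0.1405, 0.3077]
tool_rot: [1.24, 1.57, 1.551]
force: [1.0, 0.0, 0.4]
grip_width: 0.0516
t 12.6 p [0.6452 0.1405 0.3077] yaw 0.311 F [0.9698 0.0354 0.4347] w 0.0516
.664,.142,.31,.3 d [-0.057 -0.109  0.46 ] r [ 0.011  0.    -0.   ]
[-0.41063302  0.53739962  0.16922367  1.43651587 -0.0940421   1.17542696
  1.65277512]
```

```bash
python3 -m jog '[{"grip":0.6,"dx":0.3,"dy":-0.1,"dz":0.46,"rx":0,"ry":0,"rz":0},{"grip":0.6,"dx":0.3,"dy":-0.1,"dz":0.46,"rx":0,"ry":0,"rz":0}]';  python3 g.py .664,.142,.24,.3;python3 - <<'E'
from h import *
t=grab_frame('top');s=grab_frame('side')
cv2.imwrite('pics/c8.png',np.hstack([tile('top',75,90,80,75,5,im=t),tile('side',230,75,70,75,5,im=s)]))
E
```

```text
clock: 12.8
position: [0.664, 0.1417, 0.2931]
tool_rot: [3.138, 1.568, -2.832]
force: [0.3, -1.1, 0.4]
grip_width: 0.0516
t 12.8 p [0.664  0.1417 0.2931] yaw 0.312 F [ 0.3225 -1.0683  0.4096] w 0.0516
.664,.142,.24,.3 d [1.328 0.007 0.006] r [ 0.012 -0.002  0.   ]
```

View pics/c8.png

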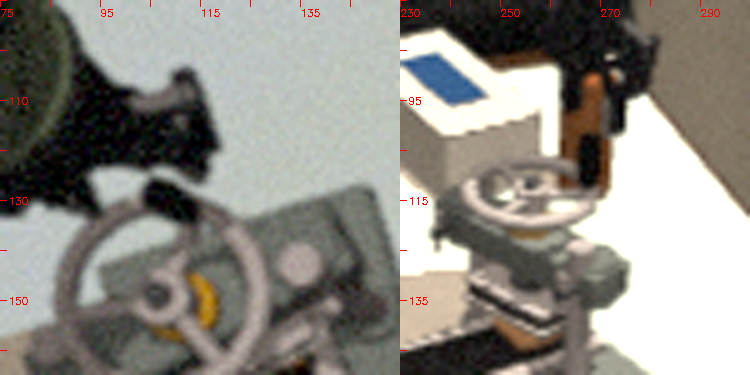

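Run:
```python
from h import *
for p in [(.664,.1417,.2931),(.664,.1417,.2791),(.664,.142,.262),(.664,.142,.238)]:
    print(p,px('top',p),(px('top',p)-[75,90])*5,px('side',p),(px('side',p)-[230,75])*5+[400,0])
```

```text
(0.664, 0.1417, 0.2931) [101.34679857 124.95882518] [131.73399283 174.79412591] [268.23904356  95.40993384] [591.19521781 102.04966918]
(0.664, 0.1417, 0.2791) [103.43411989 126.25513844] [142.17059947 181.27569222] [268.09959933  98.3816546 ] [590.49799664 116.90827299]
(0.664, 0.142, 0.262) [105.79360476 127.79117773] [153.96802381 188.95588866] [267.90712759 101.93953109] [589.53563793 134.69765545]
(0.664, 0.142, 0.238) [109.12648234 129.85939239] [170.63241168 199.29696193] [267.67439174 106.90401581] [588.37195869 159.52007907]
```

```bash
python3 -m jog '[{"grip":0.55,"dx":0.4,"dy":0,"dz":0,"rx":0,"ry":0,"rz":0},{"grip":0.55,"dx":0.8,"dy":0,"dz":0,"rx":0,"ry":0,"rz":0},{"grip":0.55,"dx":1.25,"dy":0,"dz":0,"rx":0,"ry":0,"rz":0},{"grip":0.55,"dx":1.25,"dy":0,"dz":0,"rx":0,"ry":0,"rz":0}]';  python3 -m jog '[{"grip":0.2,"dx":0,"dy":0,"dz":0,"rx":0,"ry":0,"rz":0},{"grip":0.2,"dx":0,"dy":0,"dz":0,"rx":0,"ry":0,"rz":0},{"grip":0.2,"dx":0,"dy":0,"dz":0,"rx":0,"ry":0,"rz":0},{"grip":0.2,"dx":0,"dy":0,"dz":0,"rx":0,"ry":0,"rz":0}]' 25; python3 g.py
```

```text
clock: 13.3
position: [0.6624, 0.1394, 0.2441]
tool_rot: [3.086, 1.568, -2.887]
force: [-0.1, 0.4, 0.1]
grip_width: 0.047
clock: 13.7
position: [0.664, 0.1403, 0.2467]
tool_rot: [0.262, 1.569, 0.572]
force: [-4.1, 0.1, 6.0]
grip_width: 0.0213
t 13.7 p [0.664  0.1403 0.2467] yaw 0.310 F [-4.0932  0.102   5.9778] w 0.0213
```

```bash
cat > arc.py <<'E'
import sys
from h import *
cx,cy,deg,n=float(sys.argv[1]),float(sys.argv[2]),float(sys.argv[3]),int(sys.argv[4])
s=observe();p=np.array(s['position']);M=R.from_euler('xyz',s['tool_rot']);F=np.array(s['force'])
v=p[:2]-[cx,cy];a=np.arctan2(v[1],v[0]);er=np.array([np.cos(a),np.sin(a)]);et=np.array([er[1],-er[0]])
print('t %.1f ang %.1f r %.4f p %s Frad %.1f Ftan(resist) %.1f Fz %.1f w %.4f'%(s['clock'],np.degrees(a),np.hypot(*v),p.round(4),F[:2]@er,-F[:2]@et,F[2],s['grip_width']))
for i in range(1,n+1):
    b=a-np.radians(deg*i)
    t=np.array([cx+.05*np.cos(b),cy+.05*np.sin(b),p[2]-.008*deg*i/360])
    print((M.inv().apply(t-p)/.04).round(3))
E
python3 arc.py .6165 .157 18 5
```

```text
t 13.7 ang -19.4 r 0.0503 p [0.664  0.1403 0.2467] Frad -3.9 Ftan(resist) -1.3 Fz 6.0 w 0.0213
[ 0.01  -0.266 -0.288]
[ 0.019 -0.436 -0.64 ]
[ 0.028 -0.49  -1.028]
[ 0.038 -0.42  -1.413]
[ 0.048 -0.236 -1.758]
```

```bash
python3 -m jog '[{"grip":0.2,"dx":0.01,"dy":-0.27,"dz":-0.29,"rx":0,"ry":0,"rz":0},{"grip":0.2,"dx":0.02,"dy":-0.44,"dz":-0.64,"rx":0,"ry":0,"rz":0},{"grip":0.2,"dx":0.03,"dy":-0.49,"dz":-1.03,"rx":0,"ry":0,"rz":0}]'; python3 arc.py .6165 .157 18 5
```

```text
clock: 14.0
position: [0.6317, 0.1098, 0.2456]
tool_rot: [0.241, 1.566, 0.551]
force: [4.6, 14.6, 0.7]
grip_width: 0.0209
t 14.0 ang -72.2 r 0.0496 p [0.6317 0.1098 0.2456] Frad -12.5 Ftan(resist) 8.8 Fz 0.7 w 0.0209
[ 0.008  0.05  -0.386]
[ 0.017  0.227 -0.735]
[ 0.026  0.504 -1.012]
[ 0.035  0.852 -1.189]
[ 0.045  1.238 -1.251]
```

```bash
python3 arc.py .6165 .158 18 5; python3 -m jog '[{"grip":0.2,"dx":0.01,"dy":0.07,"dz":-0.39,"rx":0,"ry":0,"rz":0},{"grip":0.2,"dx":0.02,"dy":0.24,"dz":-0.73,"rx":0,"ry":0,"rz":0},{"grip":0.2,"dx":0.03,"dy":0.51,"dz":-1.01,"rx":0,"ry":0,"rz":0},{"grip":0.2,"dx":0.04,"dy":0.86,"dz":-1.18,"rx":0,"ry":0,"rz":0},{"grip":0.2,"dx":0.05,"dy":1.25,"dz":-1.24,"rx":0,"ry":0,"rz":0}]';python3 arc.py .6165 .158 18 5
```

```text
t 14.0 ang -72.5 r 0.0505 p [0.6317 0.1098 0.2456] Frad -12.5 Ftan(resist) 8.8 Fz 0.7 w 0.0209
[ 0.008  0.076 -0.386]
[ 0.017  0.256 -0.733]
[ 0.026  0.534 -1.008]
[ 0.035  0.883 -1.184]
[ 0.045  1.27  -1.243]
clock: 14.5
position: [0.5696, 0.1407, 0.2437]
tool_rot: [-0.283, 1.565, 0.026]
force: [17.9, -3.7, -3.7]
grip_width: 0.0208
t 14.5 ang -159.7 r 0.0500 p [0.5696 0.1407 0.2437] Frad -15.5 Ftan(resist) 9.7 Fz -3.7 w 0.0208
[0.01  0.389 0.042]
[0.02  0.745 0.204]
[0.031 1.034 0.468]
[0.042 1.227 0.808]
[0.054 1.306 1.191]
```

```bash
sed -i 's/\.05\*np/.0495*np/g' arc.py; python3 arc.py .617 .158 18 5; python3 -m jog '[{"grip":0.2,"dx":0.01,"dy":0.38,"dz":0.05,"rx":0,"ry":0,"rz":0},{"grip":0.2,"dx":0.02,"dy":0.73,"dz":0.21,"rx":0,"ry":0,"rz":0},{"grip":0.2,"dx":0.03,"dy":1.02,"dz":0.48,"rx":0,"ry":0,"rz":0},{"grip":0.2,"dx":0.04,"dy":1.21,"dz":0.82,"rx":0,"ry":0,"rz":0},{"grip":0.2,"dx":0.05,"dy":1.28,"dz":1.2,"rx":0,"ry":0,"rz":0}]';python3 arc.py .617 .158 18 5
```

```text
t 14.5 ang -159.9 r 0.0504 p [0.5696 0.1407 0.2437] Frad -15.5 Ftan(resist) 9.6 Fz -3.7 w 0.0208
[0.01  0.386 0.068]
[0.02  0.738 0.229]
[0.031 1.023 0.491]
[0.043 1.213 0.828]
[0.054 1.289 1.207]
clock: 15.0
position: [0.5984, 0.2046, 0.2416]
tool_rot: [-0.932, 1.57, -0.622]
force: [-6.4, -10.0, 11.2]
grip_width: 0.0209
t 15.0 ang 111.8 r 0.0502 p [0.5984 0.2046 0.2416] Frad -6.9 Ftan(resist) 9.6 Fz 11.2 w 0.0209
[ 0.01  -0.051  0.387]
[ 0.02  -0.202  0.743]
[ 0.031 -0.456  1.036]
[ 0.041 -0.787  1.235]
[ 0.051 -1.165  1.322]
```

```bash
python3 -m jog '[{"grip":0.2,"dx":0.01,"dy":-0.05,"dz":0.39,"rx":0,"ry":0,"rz":0},{"grip":0.2,"dx":0.02,"dy":-0.2,"dz":0.74,"rx":0,"ry":0,"rz":0},{"grip":0.2,"dx":0.03,"dy":-0.46,"dz":1.03,"rx":0,"ry":0,"rz":0},{"grip":0.2,"dx":0.04,"dy":-0.79,"dz":1.23,"rx":0,"ry":0,"rz":0},{"grip":0.2,"dx":0.05,"dy":-1.17,"dz":1.32,"rx":0,"ry":0,"rz":0}]';python3 arc.py .617 .158 18 5
```

```text
clock: 15.5
position: [0.6631, 0.1779, 0.2396]
tool_rot: [0.957, 1.568, 1.268]
force: [-13.2, 5.1, 10.9]
grip_width: 0.0211
t 15.5 ang 23.3 r 0.0502 p [0.6631 0.1779 0.2396] Frad -10.1 Ftan(resist) 9.9 Fz 10.9 w 0.0211
[ 0.009 -0.388 -0.041]
[ 0.018 -0.748 -0.183]
[ 0.027 -1.047 -0.429]
[ 0.036 -1.255 -0.756]
[ 0.045 -1.351 -1.131]
```

```bash
python3 -m jog '[{"grip":0.2,"dx":0.01,"dy":-0.39,"dz":-0.04,"rx":0,"ry":0,"rz":0},{"grip":0.2,"dx":0.02,"dy":-0.75,"dz":-0.18,"rx":0,"ry":0,"rz":0}]'>/dev/null;python3 arc.py .617 .158 18 1;python3 -m jog '[{"grip":0.2,"dx":0.01,"dy":-0.3,"dz":-0.25,"rx":0,"ry":0,"rz":0},{"grip":0.2,"dx":0.02,"dy":-0.5,"dz":-0.57,"rx":0,"ry":0,"rz":0}]'>/dev/null;python3 arc.py .617 .158 18 5
```

```text
t 15.7 ang -12.6 r 0.0502 p [0.666  0.1471 0.2389] Frad -8.7 Ftan(resist) 8.7 Fz 7.3 w 0.0211
[ 0.008 -0.29  -0.261]
t 15.9 ang -48.2 r 0.0503 p [0.6505 0.1205 0.2381] Frad -9.7 Ftan(resist) 8.8 Fz 4.2 w 0.0210
[ 0.008 -0.083 -0.382]
[ 0.016 -0.063 -0.768]
[ 0.025  0.076 -1.13 ]
[ 0.034  0.32  -1.431]
[ 0.044  0.644 -1.642]
```

```bash
python3 -m jog '[{"grip":0.2,"dx":0.01,"dy":-0.08,"dz":-0.38,"rx":0,"ry":0,"rz":0},{"grip":0.2,"dx":0.02,"dy":-0.06,"dz":-0.77,"rx":0,"ry":0,"rz":0}]'>/dev/null;python3 arc.py .617 .158 18 1;python3 -m jog '[{"grip":0.2,"dx":0.01,"dy":0.14,"dz":-0.36,"rx":0,"ry":0,"rz":0},{"grip":0.2,"dx":0.02,"dy":0.38,"dz":-0.66,"rx":0,"ry":0,"rz":0}]'>/dev/null;python3 arc.py .617 .158 18 5
```

```text
t 16.1 ang -84.1 r 0.0503 p [0.6222 0.108  0.2373] Frad -11.3 Ftan(resist) 9.3 Fz 1.7 w 0.0210
[ 0.008  0.157 -0.358]
t 16.3 ang -119.1 r 0.0504 p [0.5925 0.114  0.2366] Frad -13.9 Ftan(resist) 10.5 Fz -1.3 w 0.0209
[ 0.009  0.335 -0.202]
[ 0.018  0.707 -0.31 ]
[ 0.028  1.094 -0.298]
[ 0.038  1.458 -0.167]
[0.049 1.764 0.07 ]
```

```bash
python3 -m jog '[{"grip":0.2,"dx":0.01,"dy":0.33,"dz":-0.2,"rx":0,"ry":0,"rz":0}]'>/dev/null;python3 arc.py .617 .158 18 1;python3 -m jog '[{"grip":0.2,"dx":0.01,"dy":0.37,"dz":-0.11,"rx":0,"ry":0,"rz":0}]'>/dev/null;python3 arc.py .617 .158 18 5
```

```text
t 16.4 ang -136.3 r 0.0503 p [0.5807 0.1233 0.2362] Frad -7.4 Ftan(resist) 9.4 Fz 1.6 w 0.0208
[ 0.009  0.379 -0.096]
t 16.5 ang -153.8 r 0.0503 p [0.5719 0.1358 0.2358] Frad -10.2 Ftan(resist) 10.0 Fz 1.4 w 0.0210
[0.009 0.39  0.023]
[0.019 0.757 0.145]
[0.03  1.069 0.376]
[0.04  1.294 0.691]
[0.052 1.41  1.06 ]
```

```bash
python3 -m jog '[{"grip":0.2,"dx":0.01,"dy":0.39,"dz":0.02,"rx":0,"ry":0,"rz":0}]'>/dev/null;python3 arc.py .617 .158 18 1;python3 -m jog '[{"grip":0.2,"dx":0.01,"dy":0.37,"dz":0.12,"rx":0,"ry":0,"rz":0}]'>/dev/null;python3 arc.py .617 .158 18 5
```

```text
t 16.6 ang -171.6 r 0.0502 p [0.5674 0.1507 0.2353] Frad -5.9 Ftan(resist) 9.3 Fz 6.9 w 0.0208
[0.01  0.365 0.138]
t 16.7 ang 170.3 r 0.0503 p [0.5674 0.1665 0.2349] Frad -11.1 Ftan(resist) 9.4 Fz 4.8 w 0.0210
[0.01  0.303 0.247]
[0.02  0.528 0.562]
[0.031 0.645 0.931]
[0.042 0.643 1.318]
[0.053 0.52  1.686]
```

```bash
python3 -m jog '[{"grip":0.2,"dx":0.01,"dy":0.3,"dz":0.25,"rx":0,"ry":0,"rz":0}]'>/dev/null;python3 arc.py .617 .158 18 1;python3 -m jog '[{"grip":0.2,"dx":0.01,"dy":0.22,"dz":0.32,"rx":0,"ry":0,"rz":0}]'>/dev/null;python3 arc.py .617 .158 18 5
```

```text
t 16.8 ang 152.1 r 0.0501 p [0.5727 0.1815 0.2345] Frad -4.5 Ftan(resist) 8.6 Fz 10.1 w 0.0210
[0.01  0.213 0.327]
t 16.9 ang 133.8 r 0.0502 p [0.5823 0.1942 0.2341] Frad -8.9 Ftan(resist) 9.9 Fz 10.9 w 0.0206
[0.01  0.099 0.378]
[0.02  0.092 0.765]
[ 0.031 -0.033  1.131]
[ 0.041 -0.266  1.44 ]
[ 0.052 -0.583  1.663]
```

```bash
python3 -m jog '[{"grip":0.2,"dx":0.01,"dy":0.1,"dz":0.38,"rx":0,"ry":0,"rz":0}]'>/dev/null;python3 arc.py .617 .158 18 1;python3 -m jog '[{"grip":0.2,"dx":0.01,"dy":-0.01,"dz":0.39,"rx":0,"ry":0,"rz":0}]'>/dev/null;python3 arc.py .617 .158 18 1;python3 -m jog '[{"grip":0.2,"dx":0.01,"dy":-0.13,"dz":0.37,"rx":0,"ry":0,"rz":0}]'>/dev/null;python3 arc.py .617 .158 18 5
```

```text
t 17.0 ang 115.7 r 0.0501 p [0.5953 0.2032 0.2337] Frad -6.5 Ftan(resist) 10.2 Fz 12.2 w 0.0209
[ 0.01  -0.023  0.389]
t 17.1 ang 97.7 r 0.0502 p [0.6103 0.2077 0.2333] Frad -8.4 Ftan(resist) 11.9 Fz 14.3 w 0.0209
[ 0.01  -0.143  0.363]
t 17.2 ang 79.8 r 0.0502 p [0.6259 0.2074 0.2329] Frad -10.5 Ftan(resist) 12.4 Fz 16.9 w 0.0210
[ 0.01  -0.249  0.301]
[ 0.019 -0.566  0.523]
[ 0.029 -0.936  0.636]
[ 0.039 -1.323  0.63 ]
[ 0.049 -1.69   0.504]
```

```bash
python3 -m jog '[{"grip":0.2,"dx":0,"dy":-0.12,"dz":0.16,"rx":0,"ry":0,"rz":0}]'>/dev/null;python3 arc.py .617 .158 9 1;python3 -m jog '[{"grip":0.2,"dx":0,"dy":-0.13,"dz":0.14,"rx":0,"ry":0,"rz":0}]'>/dev/null;python3 arc.py .617 .158 9 4
```

```text
t 17.3 ang 70.3 r 0.0500 p [0.6339 0.2051 0.2327] Frad -1.2 Ftan(resist) 13.0 Fz 12.0 w 0.0213
[ 0.005 -0.14   0.136]
t 17.4 ang 62.5 r 0.0500 p [0.6401 0.2023 0.2326] Frad -1.5 Ftan(resist) 13.2 Fz 9.3 w 0.0208
[ 0.005 -0.157  0.116]
[ 0.009 -0.324  0.217]
[ 0.014 -0.503  0.29 ]
[ 0.018 -0.692  0.334]
```

```bash
python3 -m jog '[{"grip":0.2,"dx":0,"dy":-0.16,"dz":0.12,"rx":0,"ry":0,"rz":0}]'>/dev/null;python3 arc.py .617 .158 9 1;python3 -m jog '[{"grip":0.2,"dx":0,"dy":-0.17,"dz":0.1,"rx":0,"ry":0,"rz":0}]'>/dev/null;python3 arc.py .617 .158 9 4
```

```text
t 17.5 ang 54.0 r 0.0500 p [0.6463 0.1985 0.2325] Frad 0.4 Ftan(resist) 13.9 Fz 6.5 w 0.0209
[ 0.004 -0.172  0.092]
t 17.6 ang 45.4 r 0.0500 p [0.6521 0.1936 0.2323] Frad -1.5 Ftan(resist) 15.5 Fz 5.4 w 0.0210
[ 0.004 -0.185  0.065]
[ 0.009 -0.373  0.112]
[ 0.013 -0.566  0.129]
[ 0.017 -0.76   0.116]
```

```bash
python3 -m jog '[{"grip":0.2,"dx":0,"dy":-0.12,"dz":0.04,"rx":0,"ry":0,"rz":0}]'>/dev/null;python3 arc.py .617 .158 9 1;python3 -m jog '[{"grip":0.2,"dx":0,"dy":0,"dz":0,"rx":0,"ry":0,"rz":0}]'>/dev/null;python3 arc.py .617 .158 9 1
```

```text
t 17.7 ang 39.5 r 0.0499 p [0.6555 0.1897 0.2323] Frad 4.2 Ftan(resist) 16.4 Fz 2.4 w 0.0210
[ 0.004 -0.189  0.049]
t 17.8 ang 38.8 r 0.0499 p [0.6559 0.1893 0.2323] Frad 4.2 Ftan(resist) 7.7 Fz -1.0 w 0.0208
[ 0.004 -0.19   0.046]
```

```bash
python3 -m jog '[{"grip":0.3,"dx":0,"dy":0.03,"dz":-0.01,"rx":0,"ry":0,"rz":0},{"grip":0.55,"dx":0,"dy":0.03,"dz":-0.01,"rx":0,"ry":0,"rz":0},{"grip":0.55,"dx":0,"dy":0.03,"dz":-0.01,"rx":0,"ry":0,"rz":0},{"grip":0.55,"dx":0,"dy":0.03,"dz":-0.01,"rx":0,"ry":0,"rz":0}]';python3 -m jog '[{"grip":0.55,"dx":-0.5,"dy":0,"dz":0,"rx":0,"ry":0,"rz":0},{"grip":0.55,"dx":-1.2,"dy":0,"dz":0,"rx":0,"ry":0,"rz":0},{"grip":0.55,"dx":-2,"dy":0,"dz":0,"rx":0,"ry":0,"rz":0},{"grip":0.55,"dx":-2.4,"dy":0,"dz":-0.8,"rx":0,"ry":0,"rz":0}]'; python3 -m jog '[{"grip":0.55,"dx":0,"dy":1.2,"dz":0,"rx":0,"ry":0,"rz":0},{"grip":0.55,"dx":0,"dy":2.4,"dz":0,"rx":0,"ry":0,"rz":0},{"grip":0.55,"dx":0,"dy":3.6,"dz":0,"rx":0,"ry":0,"rz":0},{"grip":0.55,"dx":0,"dy":4.8,"dz":0,"rx":0,"ry":0,"rz":0},{"grip":0.55,"dx":0,"dy":6,"dz":0,"rx":0,"ry":0,"rz":0}]'
python3 - <<'E'
from h import *
t=grab_frame('top');s=grab_frame('side')
cv2.imwrite('pics/c9.png',np.vstack([np.hstack([tile('top',75,115,100,85,im=t),tile('side',205,90,100,85,im=s)]),cv2.resize(cv2.convertScaleAbs(np.hstack([t[110:250,180:340],s[160:300,200:360]]),alpha=1.5),(800,255))[:,:]]))
E
```

```text
clock: 18.2
position: [0.6554, 0.1878, 0.2312]
tool_rot: [-0.81, 1.57, -0.5]
force: [1.0, 0.2, -0.3]
grip_width: 0.047
clock: 18.6
position: [0.6267, 0.1789, 0.3287]
tool_rot: [-0.125, 1.568, 0.186]
force: [0.2, -0.4, -0.3]
grip_width: 0.047
clock: 19.1
position: [0.5508, 0.4084, 0.3272]
tool_rot: [-0.269, 1.57, 0.041]
force: [1.1, -0.3, 0.5]
grip_width: 0.0472
```

View pics/c9.png

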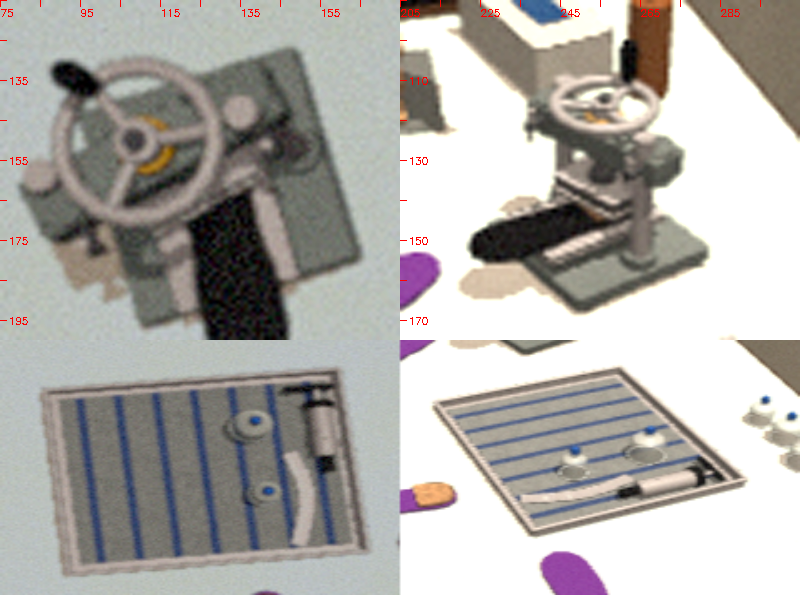

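Run:
```python
from h import *
np.set_printoptions(precision=4,suppress=True)
t=grab_frame('top')
yw=.28;ex=np.array([np.cos(yw),np.sin(yw)]);ey=np.array([-ex[1],ex[0]]);o=np.array([.6155,.1555])
g=cv2.GaussianBlur(t,(3,3),0).max(2); m=(g<55)
for v in range(166,222,5):
    xs=np.where(m[v,112:165])[0]+112
    if len(xs)<5: continue
    a=w('top',xs[0]-.5,v,.068)[:2]-o;b=w('top',xs[-1]+.5,v,.068)[:2]-o
    print(v,xs[0],xs[-1],'L',a@ex,a@ey,'R',b@ex,b@ey,'mid y %.4f'%((a+b)@ey/2))
```

```text
166 128 137 L -0.030564682262820584 -0.001117249913418057 R -0.03985951969978046 -0.031702546771912976 mid y -0.0164
171 121 138 L -0.03965048539215054 0.0246005868579526 R -0.05637330287778817 -0.03037835305576203 mid y -0.0029
176 123 140 L -0.05706265198239752 0.022820261874374748 R -0.07378568013492054 -0.03211091343044022 mid y -0.0046
181 112 142 L -0.062383888288214985 0.06062170642906811 R -0.09116684512371362 -0.03384036813272627 mid y 0.0134
186 124 144 L -0.08900911999542613 0.028399195369141463 R -0.10851688169256854 -0.035566725505675065 mid y -0.0036
191 125 145 L -0.10539999941764888 0.02966062682038737 R -0.12490602581702505 -0.03424369047345408 mid y -0.0023
196 126 146 L -0.12176002533033957 0.030919683805547448 R -0.14126428836933289 -0.032923148396416906 mid y -0.0010
201 128 146 L -0.1390170774182121 0.029142092272738503 R -0.15666217011377354 -0.028564945031259108 mid y 0.0003
206 130 144 L -0.15624336782625273 0.027367669398245347 R -0.17017105993692377 -0.018142373803055202 mid y 0.0046
```

```bash
python3 g.py; python3 -c "
from workcell import *;print(job_done())"
```

```text
t 19.25 p [0.5496 0.4102 0.3263] yaw 0.315 F [ 0.2295 -0.7042  0.891 ] w 0.0471
the job is handed in; nothing more can be done
None
```

The orthotic is on the press bed cork side up, with its heel under the platen and against the stop. The press is wound about a quarter turn past contact and the gripper is clear. I handed the job in at 19.3 s, and no verdict was reported.

- **Placing:** I gripped the orthotic at the ball and slid it in until the push force rose sharply to about 15 N, which I took as the heel meeting the stop. Then I let go of it. The last top picture puts its centre line within about 5 mm of the middle and straight to about 2 to 3 degrees. The heel itself was under the wheel and platen, so its place against the stop rests on that force reading.
- **Pressing:** The crank took about 9.4 N while turning free. After about 1.6 turns the force began to climb, reaching 16.4 N by the end.
    - A straight-line fit puts the final position 86–90 degrees past contact.
    - The last single reading alone would suggest about 105 degrees. Both are within the allowed twelfth of a turn either way, though force noise leaves roughly 10 degrees of uncertainty.
    - I had no direct reading of the pressing load.
- **Bystanders:** The last pictures show the cups and blade in the tray with no visible change. The wrist force read under 1 N on each axis when I handed in.
- **One brief overshoot:** While finding the gripping height, the fingertips pressed the towel to about 71 N at the wrist, below the 120 N limit, and I backed off.

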